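# Lock the push-and-turn lid on the wood-bleach pot

## Robot

A 6-joint arm with a two-finger parallel gripper is mounted at the origin on the work surface. World frame = base frame: x ahead of the robot, y to its left, z up, the work surface at z = 0. Lengths are in m, angles in rad, forces in N, time in s.
With the tool pointing down it reaches from about 0.375 to 0.9 m from the base axis. Payload 3.1 kg.
Tool frame: the origin (TCP) lies between the finger pads; the fingertips stand 22 mm ahead of it and the grasp point (between the pads) lies 3 mm ahead of it; z points along the fingers, y is the line along which they close (so a half turn about z gives the same grasp; the last joint's range is limited). The gripper opens to 87 mm and grips with 3 to 60 N. Pads are 19 mm wide; open, the fingers measure 117 mm over their backs; the gripper's body (75 mm by 190 mm) begins 51 mm behind the grasp point.
Start: joints at [-1.327, 0.527, 1.433, -0, 1.181, -0.178], TCP at [0.256, -0.57, 0.245] pointing down, gripper open.
Joint ranges: [-3.08, 3.08], [-0.75, 2.2], [0.22, 2.44], [-1.43, 4.57], [0, 2.65], [-2.85, 2.85]. Speed limits (rad/s): [2.79, 2.79, 3.14, 3.14, 3.14, 3.14].

## Interface

Orientations are given as a unit quaternion [x, y, z, w].
In Python, from rig import robot gives the robot as it stands.
- The arm moves only by the tool move_arm, never from a script. Its argument "series" is text: rows parted by semicolons, each of 6 numbers parted by spaces: the shift along the tool's x, y, z in mm, then the turn, a rotation vector about the tool's x, y, z in degrees. In form: dx dy dz ax ay az; .... A call has 1 to 8 rows; each row is the pose to reach, as a shift and turn from the pose commanded when the call began, along the tool's axes at that moment; what a row does not reach only later rows make up. A row lasts 1/12 s, in which the tool goes at most 41.7 mm and 7.16 degrees, less where a joint would pass 70% of its speed; a pose out of reach is approached as far as the arm can. A call with a gripper value outside its range is refused whole. "jaw" is the opening, from 0 (shut) to 1 (fully open), set as the call begins (left out, the last holds). The fingers move at their own pace and stop on an object; "newtons" is the grip in N (left out, the last holds). Time passes only in rows, so rows that repeat a pose let the fingers close. It gives the time, the measured TCP pose, the force, the opening and the grip force at its end, in the units of the state.
- robot.get_obs(): the state, without advancing time (a new reading comes with each control period).
- robot.camera(name): name is "scene" or "side" or "wrist"; returns a dict with "img" (420x560x3 uint8, red, green, blue), "mtx" (3x3 intrinsics, pixels), "world_to_cam" (4x4, takes a point from world to camera coordinates). Camera axes: x right, y down, z forward; pixel columns grow to the right and rows downward; lengths in m; the calibration is good to about 2 mm. A picture is of the moment at which its call begins. There is no depth.
- robot.hand_in(): hands the job in; it is judged then, once.
Trained networks look in a picture, given as the dict that the camera call returned (one of the last four; its "shot" number tells which), for a name from the list of things; names that differ only in an ending like _2 or _b are one class to them, and where a whole thing is asked for, a point or a joint stands for the part that bears it (a point fixed in the world has none). Each returns a list of dicts, best first, with "p" (0 to 1); they miss things now and then, are a little off and sometimes report something else, mostly with a low value. They report only what shows in the picture. A call takes as long as a camera call. They do not tell look-alikes from the thing itself.
- robot.search_frame(picture, thing): "xyz" ([x, y, z] in m, in world coordinates, good to about 4 mm: the middle of the surface that is visible of it).
- robot.tip_of(picture, thing): "xyz" ([x, y, z] in m, in world coordinates, good to about 4 mm: a listed point, or the origin of a listed thing).
The state is a dict: "time": time; "q": joint angles; "joint_velocities": joint speeds; "joint_torque": joint torques, N m; "position": TCP position; "tool_rot": TCP orientation; "ft_force": force on the tool from outside, world axes, zero at the start; "moment": the same for the moment, N m; "grip_width": finger opening in m; "grip_force": force on a finger pad.
Only numpy, scipy, OpenCV 4.12 (cv2) and the standard library are available. Lean on these libraries where they do the work, as an engineer would, in place of code of your own. Each camera call takes 0.05 s, during which the arm holds its last target. There are 200 camera calls.

## Task

Close the white pot held in the wooden collar with its orange child-proof lid: set the lid on the mouth, press it down against the sprung seal and turn it clockwise (seen from above) until its lugs catch, then let go so that the lid stays locked by itself, level and at rest. Press gently, no harder than about 19 N, so that the seal is never squashed past 11 mm, and leave the other things on the bench where they are.

Things in the scene. Friction and masses are not known exactly. Their poses are not given: they have to be found in the camera images.
- lid_grip (a point): Loose orange lid, 60 to 105 g, 64 mm across, 59 mm high: a skirt with a grip block on top, 52 mm long (own x), 34 mm thick between flat faces (own y), 34 mm high. This point is on the axis inside the block, 47 mm above the skirt's foot, 22 mm above the shelf round the block, 12 mm below its top. z up.
- lid: The same lid; origin at the centre of the skirt's foot. Skirt 58 mm across inside, its roof 21 mm above the foot. Three lugs point inward at own angles 0, 120, 240 degrees (0 = own +x), each 12 mm wide, from 2 to 6 mm above the foot, reaching in to 23.5 mm from the axis; black ticks outside show them.
- collar_top (a point): Centre of the top face of the fixed wooden collar, 116 x 116 x 45 mm. The white pot (90 mm across, blue band) is clamped in it on this vertical axis, but how high and how turned is not measured and must be felt or seen: its rim is 86 to 98 mm above this point, and it is turned up to 0.22 rad either way from the collar. z up.
- collar: Same collar, origin under its centre. Pot neck 44 mm across; at the rim a 54 mm ledge with three 40-degree gaps at 0, 120, 240 degrees from the collar's x plus the pot's turn (red marks on the shoulder). Lugs enter with 0.1 rad play; clockwise come a tooth 7 mm deep, a pocket with its roof 4 mm below the rim (0.83 rad from gap centre, play 0.07), an end stop (0.90).
- seal (a joint): Travel (m, down) of the grey sprung disc, 38 mm across, in the pot's mouth; at 0 its face is 15 mm above the rim. Force 4 N + 1.4 N per mm. The lid's roof meets it when the lugs' tops are level with the rim; lugs pass under the teeth from 7 mm (14 N); locked in the pockets the lid keeps it at about 4 mm; past 11 mm (19.4 N) it is spoilt.
- wax_jar_mid (a point): Amber jar with a black cap, 70 mm in diameter, 70 mm high, a bystander; the point is at half its height.
- spare_cap: White flat screw cap of another jar, 60 mm in diameter, 18 mm high, a bystander; origin under its centre.
- brush: Paint brush lying on the bench, a bystander.
- screwdriver: Yellow screwdriver lying on the bench, a bystander.
- offcut: Pale wooden offcut 160 x 70 x 30 mm, a bystander; origin under its centre.
- pipe_bowl: Half-carved dark tobacco pipe, 40 mm high, a bystander; origin under its bowl.
- tool_cup: Empty dark steel cup, 80 mm in diameter, 100 mm high, a bystander; origin under its centre.
Things that resemble listed ones, but are neither listed nor needed, are in the scene too. Of the things that look like the lid, take the one that is farthest to the robot's right at the start. What is shaped like the collar but yellow is not meant.

How it is judged:
On the way, in this order (a step that is already met when the one before it is completed fails the run):
1. the lid is brought upright onto the pot's mouth (horizontal distance between lid_grip and collar_top below 0.006 m and z of lid_grip in the frame of collar_top below 0.147 m and angle between lid_grip's own z axis and vertical below 0.15 rad), for 0.1 s.
2. with the lid on the pot, the seal is pressed down far enough for the lugs to pass under the teeth (more than 6.3 mm) (value of joint seal above 0.0063 m and horizontal distance between lid_grip and collar_top below 0.005 m), for 0.1 s.
At the end, for the whole second after the job is handed in: The lid sits on the pot within 5 mm of its axis and level within 0.08 rad, at rest, and its caught lugs alone hold the seal down by 2.5 to 5.5 mm (value of joint seal between 0.0025 and 0.0055 m and horizontal distance between lid_grip and collar_top below 0.005 m and angle between lid_grip's own z axis and vertical below 0.08 rad and linear speed of lid below 0.02 m/s); the robot touches nothing.
It fails at once if the seal is squashed past 11 mm (value of joint seal above 0.011 m).
It fails at once if a bystander is moved by more than 30 mm (distance of any of wax_jar_mid, spare_cap, brush, screwdriver, offcut, pipe_bowl, tool_cup from where it was at the start of the episode above 0.03 m).
It also fails if it takes over 64 s, if anything falls off the work surface, if the arm or the gripper's body presses on something with over 40 N, if the wrist force passes 120 N, or if a joint passes its speed limit or range.

## Working session

There is one attempt and no reset: what is moved stays moved. The work goes in short steps, Python scripts to look and compute and a tool call to move; the robot and the scene stay as the last step left them, time stands still between calls to the robot, and variables do not carry over. Pictures are saved under pics/ and viewed, at most 10 in all, crops included, and the job is handed in when it is done.

Besides the shell and the picture viewer there is one more tool, called by a JSON object that holds its "op" and its "data", one argument or row to a line. move_arm: Moves the arm, as the interface text tells. Its arguments: {"type":"object","properties":{"series":{"type":"string"},"jaw":{"type":"number"},"newtons":{"type":"number"}},"required":["series"]}

```bash
mkdir -p pics; ls; cat > h.py <<'E'
import numpy as np, cv2
from rig import robot
def save(d,n): cv2.imwrite(f'pics/{n}.png',cv2.cvtColor(d['img'],cv2.COLOR_RGB2BGR))
def proj(d,p):
    p=d['world_to_cam']@np.r_[p,1]; u=d['mtx']@p[:3]; return (u[:2]/u[2]).round(1)
def ray(d,u,v,z):
    T=np.linalg.inv(d['world_to_cam']); r=T[:3,:3]@np.linalg.inv(d['mtx'])@[u,v,1]; c=T[:3,3]
    return c+r*(z-c[2])/r[2]
E
python3 - <<'E'
from h import *
o=robot.get_obs(); print({k:np.round(v,3) for k,v in o.items()})
ims=[]
for n in ('scene','side'):
    d=robot.camera(n); ims.append(d)
    print(n, (np.linalg.inv(d['world_to_cam'])[:3,3]).round(3))
    for t in ('lid_grip','collar_top'):
        for r in robot.tip_of(d,t)[:4]: print(n,t,round(r['p'],2),np.round(r['xyz'],3),proj(d,r['xyz']))
for d,n in zip(ims,('s0','d0')): save(d,n)
E
```

```text
pics
{'time': np.float64(0.0), 'q': array([-1.327,  0.528,  1.434, -0.   ,  1.181, -0.178]), 'joint_velocities': array([-0.001, -0.001, -0.001,  0.   ,  0.   , -0.001]), 'joint_torque': array([ -0.   , -44.005, -17.659,   0.063,   0.058,  -0.   ]), 'position': array([ 0.256, -0.57 ,  0.244]), 'tool_rot': array([ 0.978,  0.209, -0.   , -0.001]), 'ft_force': array([ 0.042,  0.916, -0.294]), 'moment': array([-0.002, -0.013, -0.009]), 'grip_force': np.float64(0.0), 'grip_width': np.float64(0.087)}
scene [ 1.129 -0.661  1.347]
scene lid_grip 0.95 [0.574 0.18  0.045] [336.6 179.6]
scene lid_grip 0.7 [0.589 0.288 0.049] [360.7 162. ]
scene collar_top 0.87 [ 0.359 -0.062  0.047] [236.7 188.7]
scene collar_top 0.85 [ 0.543 -0.138  0.045] [261.8 237. ]
side [0.394 1.01  1.207]
side lid_grip 0.9 [0.59  0.286 0.048] [256.4 294.8]
side collar_top 0.9 [ 0.353 -0.059  0.046] [343.4 218.6]
side collar_top 0.63 [ 0.543 -0.139  0.044] [292.  197.1]
```

View pics/s0.png

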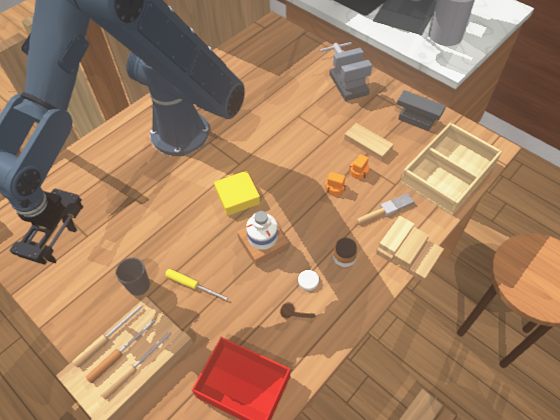

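View pics/d0.png

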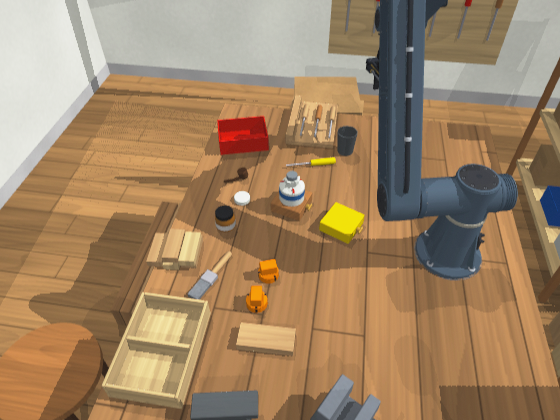

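Look-alikes: orange lids at scene px (336,183) (y≈0.18) and (360,165) (y≈0.29). The robot's right is −y, so (336,183) is the one meant. The wooden collar is at (262,235); the yellow one at (237,192) isn't meant. I'll confirm this in one enlarged crop.

```bash
python3 - <<'E'
from h import *
a=cv2.imread('pics/s0.png');b=cv2.imread('pics/d0.png')
f=lambda i,u,v:cv2.resize(i[v-32:v+33,u-40:u+40],(400,300),interpolation=cv2.INTER_CUBIC)
cv2.imwrite('pics/c0.png',np.vstack([np.hstack([f(a,348,175),f(b,262,285)]),np.hstack([f(a,262,230),f(b,292,195)])]))
E
```

```text
(no output)
```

View pics/c0.png

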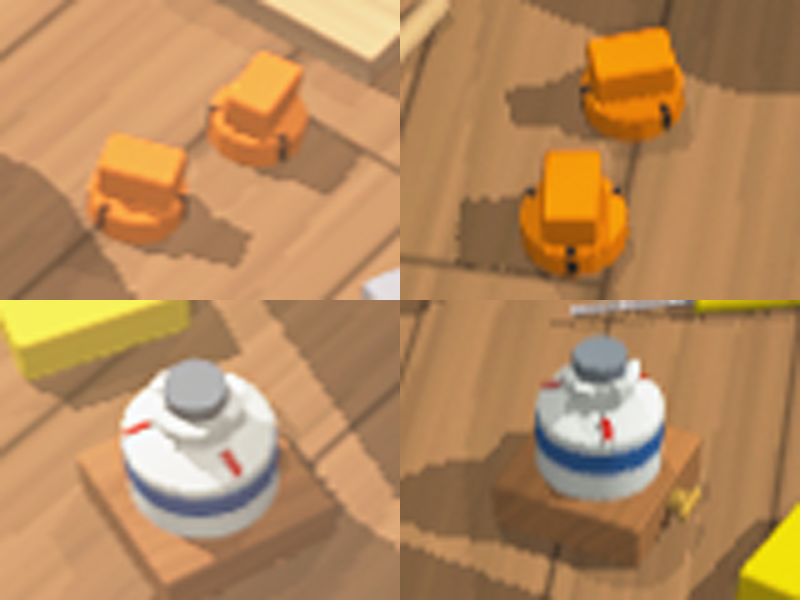

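The crop shows the lid meant (scene left, side upper right) standing upright with black ticks. The pot's red marks and grey seal are visible on the wooden collar. Next I go over the pot for a wrist view, then on to the lid.

{"op": "move_arm", "data": {
  "series": "417 -285 -155 0 0 0;417 -285 -155 0 0 0;417 -285 -155 0 0 0;417 -285 -155 0 0 0;417 -285 -155 0 0 0;417 -285 -155 0 0 0;417 -285 -155 0 0 0;417 -285 -155 0 0 0",
  "jaw": 1
}}

```text
time: 0.97
position: [0.4229, -0.2966, 0.3431]
tool_rot: [0.978, 0.209, 0.0, 0.0]
ft_force: [0.6, -0.4, -0.4]
grip_width: 0.0872
grip_force: 0.0
```

{"op": "move_arm", "data": {
  "series": "154 -105 -57 0 0 0;154 -105 -57 0 0 0;154 -105 -57 0 0 0;154 -105 -57 0 0 0;154 -105 -57 0 0 0;154 -105 -57 0 0 0"
}}

```text
time: 1.47
position: [0.5226, -0.1354, 0.4016]
tool_rot: [0.977, 0.212, 0.003, 0.0]
ft_force: [0.4, -0.2, 0.2]
grip_width: 0.0873
grip_force: 0.0
```

```bash
python3 - <<'E'
from h import *
d=robot.camera('wrist'); save(d,'w1')
T=np.linalg.inv(d['world_to_cam']);print(T.round(3),d['mtx'].round(0)); print(robot.get_obs()['position'])
for t in ('collar_top','seal','lid_grip'):
    for r in robot.tip_of(d,t)[:3] if t!='seal' else robot.search_frame(d,t)[:3]: print(t,round(r['p'],2),np.round(r['xyz'],3),proj(d,r['xyz']))
np.savez('w1.npz',**{k:d[k] for k in('img','mtx','world_to_cam')})
E
```

```text
[[ 0.414 -0.871 -0.263  0.595]
 [-0.91  -0.396 -0.122 -0.103]
 [ 0.002  0.29  -0.957  0.542]
 [ 0.     0.     0.     1.   ]] [[311.   0. 277.]
 [  0. 311. 208.]
 [  0.   0.   1.]]
[ 0.5210826  -0.13746273  0.40039455]
collar_top 0.75 [ 0.357 -0.062  0.047] [197.  235.9]
seal 0.96 [ 0.547 -0.131  0.15 ] [281.3 159.9]
seal 0.51 [ 0.575 -0.115  0.045] [278.4 129.6]
lid_grip 0.69 [0.574 0.179 0.047] [91.  41.9]
```

View pics/w1.png

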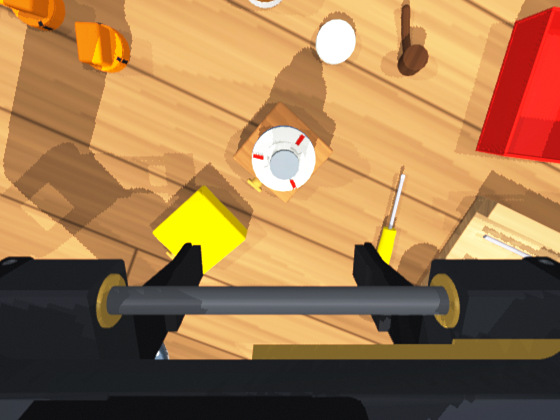

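The wrist view shows the pot at (283,158) with red marks at (300,140), (258,157) and (292,184). The lid meant is at (103,47), the decoy at (35,10).

```bash
python3 - <<'E'
from h import *
d=dict(np.load('w1.npz')); im=d['img'].astype(int)
m=((im[...,0]>140)&(im[...,1]<90)&(im[...,2]<90)).astype(np.uint8); 
k=np.zeros_like(m);k[120:200,235:330]=1
n,l,s,c=cv2.connectedComponentsWithStats(m*k)
cs=[c[i] for i in range(1,n) if s[i,4]>8]; print([(x.round(1)) for x in cs])
for z in (.10,.11,.12,.13):
    P=np.array([ray(d,*x,z)[:2] for x in cs])
    # circumcentre
    A=2*(P[1:]-P[0]); b=(P[1:]**2).sum(1)-(P[0]**2).sum(); ce=np.linalg.solve(A,b)
    v=P-ce; an=np.degrees(np.arctan2(v[:,1],v[:,0])); 
    print(z,ce.round(4),'r',np.hypot(*v[0]).round(4),an.round(1), 'mean mod120',(np.degrees(np.angle(np.exp(3j*np.radians(an)).sum()))/3).round(2))
# seal disc centre
g=(abs(im[...,0]-im[...,2])<40)&(im.mean(2)>90)&(im.mean(2)<185)&(k>0)
# collar edge direction: brown saturated
hsv=cv2.cvtColor(d['img'],cv2.COLOR_RGB2HSV)
for p in [(283,106),(236,160),(332,155),(288,200),(250,140),(315,125)]: print(p,hsv[p[1],p[0]],d['img'][p[1],p[0]])
big=cv2.resize(d['img'][90:215,215:350],None,fx=5,fy=5,interpolation=cv2.INTER_CUBIC)[:600]
cv2.imwrite('pics/w1c.png',big[...,::-1])
big=cv2.resize(d['img'][0:80,60:150],None,fx=6,fy=6,interpolation=cv2.INTER_CUBIC)
E
```

```text
[array([299.5, 139.6]), array([258.2, 156.4]), array([292.3, 183. ])]
0.1 [ 0.5419 -0.1376] r 0.036 [ -13.9  106.7 -134.2] mean mod120 -13.79
0.11 [ 0.5431 -0.1368] r 0.0352 [ -13.9  106.7 -134.2] mean mod120 -13.79
0.12 [ 0.5443 -0.136 ] r 0.0343 [ -13.9  106.7 -134.2] mean mod120 -13.79
0.13 [ 0.5455 -0.1352] r 0.0335 [ -13.9  106.7 -134.2] mean mod120 -13.79
(283, 106) [ 13 170 184] [184 116  61]
(236, 160) [ 16 161 241] [241 172  89]
(332, 155) [ 17 140 236] [236 180 106]
(288, 200) [ 15 156 232] [232 161  90]
(250, 140) [ 16 162 239] [239 167  87]
(315, 125) [ 14 149 156] [156 108  65]
```

View pics/w1c.png

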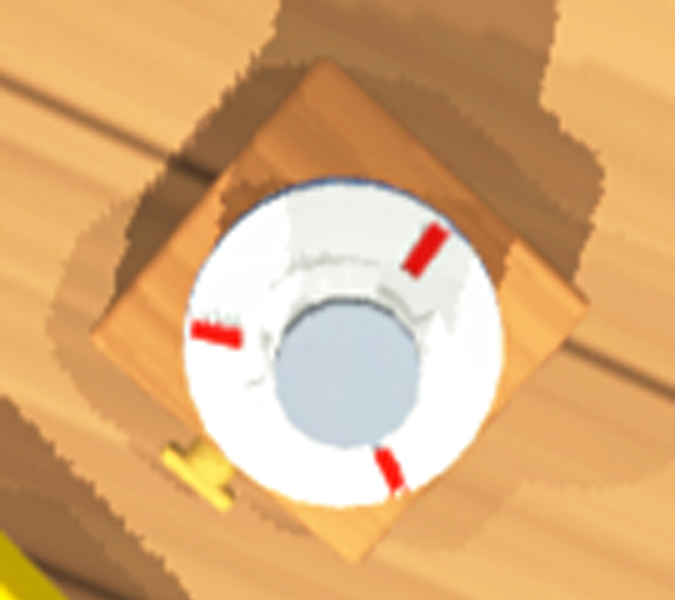

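{"op": "move_arm", "data": {
  "series": "178 -268 150 0 0 0;178 -268 150 0 0 0;178 -268 150 0 0 0;178 -268 150 0 0 0;178 -268 150 0 0 0;178 -268 150 0 0 0;178 -268 150 0 0 0;178 -268 150 0 0 0"
}}

```text
time: 2.33
position: [0.5692, 0.1581, 0.257]
tool_rot: [0.978, 0.208, -0.001, 0.0]
ft_force: [0.6, 0.8, -0.2]
grip_width: 0.087
grip_force: 0.0
```

{"op": "move_arm", "data": {
  "series": "21 -31 17 0 0 0;21 -31 17 0 0 0;21 -31 17 0 0 0"
}}

```text
time: 2.58
position: [0.5749, 0.1953, 0.2392]
tool_rot: [0.978, 0.21, -0.002, 0.0]
ft_force: [0.5, 0.0, 0.7]
grip_width: 0.0873
grip_force: 0.0
```

```bash
python3 - <<'E'
from h import *
w=dict(np.load('w1.npz'))
c=[ray(w,u/5+215,v/5+90,.045)[:2] for u,v in ((325,60),(590,310),(355,560),(92,335))]
c=np.array(c); print('collar ctr',c.mean(0).round(4),'sides',[np.hypot(*(c[i]-c[i-1])).round(3) for i in range(4)],'ang',[np.degrees(np.arctan2(*(c[i]-c[i-1])[::-1])).round(1) for i in range(4)])
for z in (.146,.152,.158): print('seal',z,ray(w,(347-2)/5+215,372/5+90,z).round(4))
d=robot.camera('wrist'); save(d,'w2'); np.savez('w2.npz',**{k:d[k] for k in('img','mtx','world_to_cam')})
o=robot.get_obs();print(o['position'].round(4),o['tool_rot'].round(4))
for t in ('lid_grip','lid'):
    for r in robot.tip_of(d,t)[:3]: print(t,round(r['p'],2),np.round(r['xyz'],3),proj(d,r['xyz']))
E
```

```text
collar ctr [ 0.543  -0.1379] sides [np.float64(0.111), np.float64(0.113), np.float64(0.11), np.float64(0.112)] ang [np.float64(-17.3), np.float64(-107.2), np.float64(162.6), np.float64(73.0)]
seal 0.146 [ 0.5426 -0.1371  0.146 ]
seal 0.152 [ 0.5434 -0.1366  0.152 ]
seal 0.158 [ 0.5442 -0.1361  0.158 ]
[0.5755 0.1942 0.2403] [ 9.779e-01  2.092e-01 -1.300e-03  3.000e-04]
lid_grip 0.82 [0.59  0.287 0.05 ] [201.3 140.3]
lid_grip 0.58 [0.574 0.182 0.048] [287.1 193.4]
lid 0.81 [0.59  0.282 0.   ] [215.3 137.7]
lid 0.61 [0.569 0.18  0.004] [286.3 188.6]
```

View pics/w2.png

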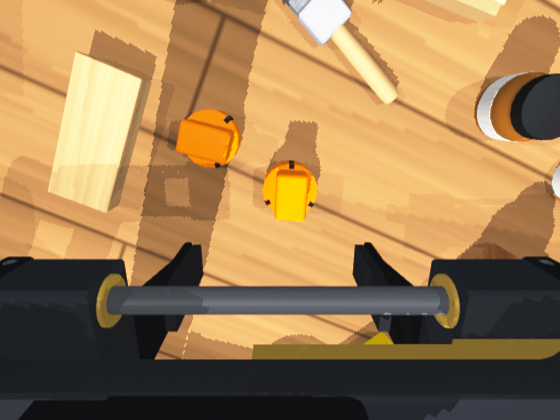

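The wrist view shows the lid meant at (290,190), with ticks at (292,163), (267,202) and (313,205), so its own +x is close to tool +x. The decoy is at (208,138).

```bash
python3 - <<'E'
from h import *
d=dict(np.load('w2.npz')); im=d['img'].astype(int)
k=np.zeros(im.shape[:2],np.uint8);k[150:230,255:330]=1
n,l,s,c=cv2.connectedComponentsWithStats(((im.max(2)<70)&(k>0)).astype(np.uint8))
cs=[c[i] for i in range(1,n) if s[i,4]>3]; print([x.round(1) for x in cs],[s[i,4] for i in range(1,n)])
for z in (.006,.012,.02):
    P=np.array([ray(d,*x,z)[:2] for x in cs[:3]])
    A=2*(P[1:]-P[0]); b=(P[1:]**2).sum(1)-(P[0]**2).sum(); ce=np.linalg.solve(A,b)
    v=P-ce; an=np.degrees(np.arctan2(v[:,1],v[:,0])); 
    print(z,ce.round(4),'r',np.hypot(*v[0]).round(4),an.round(1), 'mean',(np.degrees(np.angle(np.exp(3j*np.radians(an)).sum()))/3).round(2))
# block top: brightest orange/yellow
h=cv2.cvtColor(d['img'],cv2.COLOR_RGB2HSV)
for p in [(290,175),(290,185),(290,205),(290,218),(272,190),(311,185)]: print(p,d['img'][p[1],p[0]],h[p[1],p[0]])
m=((h[...,0]>=19)&(h[...,1]>200)&(k>0)).astype(np.uint8)
cn=max(cv2.findContours(m,0,1)[0],key=cv2.contourArea); r=cv2.minAreaRect(cn); print(r)
bx=np.array([ray(d,*p,.059)[:2] for p in cv2.boxPoints(r)]); print('top',bx.mean(0).round(4),[(np.hypot(*(bx[i]-bx[i-1])).round(4),np.degrees(np.arctan2(*(bx[i]-bx[i-1])[::-1])).round(1)) for i in range(4)])
big=cv2.resize(d['img'][150:230,240:340],None,fx=6,fy=6,interpolation=cv2.INTER_CUBIC); cv2.imwrite('pics/w2c.png',big[...,::-1])
E
```

```text
[array([291.1, 164. ]), array([267.3, 202.1]), array([310.7, 204.1])] [np.int32(25), np.int32(9), np.int32(9)]
0.006 [0.5698 0.1753] r 0.032 [  22.2  143.6 -100.7] mean 21.71
0.012 [0.5711 0.1762] r 0.0315 [  22.2  143.6 -100.7] mean 21.71
0.02 [0.5728 0.1773] r 0.0308 [  22.2  143.6 -100.7] mean 21.71
(290, 175) [238 119   5] [ 15 250 238]
(290, 185) [255 212   0] [ 25 255 255]
(290, 205) [255 217   0] [ 26 255 255]
(290, 218) [255 214   0] [ 25 255 255]
(272, 190) [255 187   0] [ 22 255 255]
(311, 185) [255 200   0] [ 24 255 255]
((288.4177551269531, 196.1097869873047), (53.28297805786133, 49.71778106689453), 12.875000953674316)
top [0.5736 0.1809] [(np.float64(0.0583), np.float64(100.6)), (np.float64(0.0543), np.float64(10.9)), (np.float64(0.0556), np.float64(-78.8)), (np.float64(0.055), np.float64(-166.2))]
```

View pics/w2c.png

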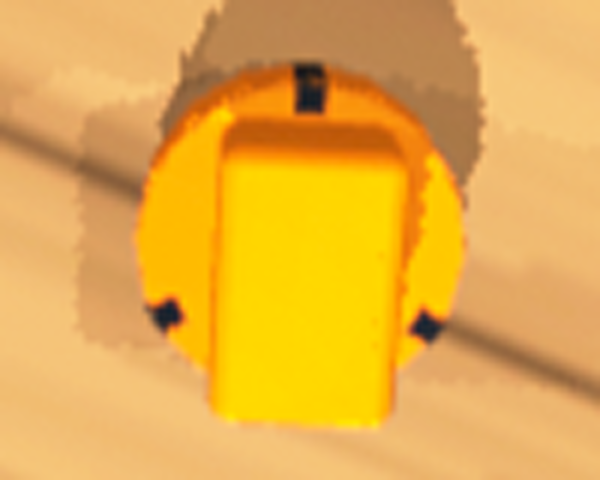

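The crop shows block top corners at about (277.5,175.8), (307.5,175.8), (305,220.3) and (275.3,219.7). The tick on the block's long axis is at the top.

```bash
python3 - <<'E'
from h import *
d=dict(np.load('w2.npz'))
b=np.array([ray(d,*p,.059)[:2] for p in ((277.5,175.8),(307.5,175.8),(305,220.3),(275.3,219.7))])
print(b.mean(0).round(4),[(np.hypot(*(b[i]-b[i-1])).round(4),np.degrees(np.arctan2(*(b[i]-b[i-1])[::-1])).round(1)) for i in range(4)])
o=robot.get_obs();p=o['position']
from scipy.spatial.transform import Rotation as R
M=R.from_quat(o['tool_rot']).as_matrix(); print(M.round(3), np.degrees(np.arctan2(M[1,0],M[0,0])))
for t in ([.5745,.1795,.05],b.mean(0).tolist()+[.05]): print(((M.T@(np.array(t)-p))*1000).round(1))
E
```

```text
[0.5732 0.1774] [(np.float64(0.0486), np.float64(21.4)), (np.float64(0.0313), np.float64(-65.8)), (np.float64(0.0493), np.float64(-157.3)), (np.float64(0.0324), np.float64(113.0))]
[[ 0.913  0.407  0.   ]
 [ 0.407 -0.913 -0.001]
 [ 0.     0.001 -1.   ]] 24.028172354534895
[ -7.1  11.8 191.8]
[ -9.2  13.2 191.8]
```

{"op": "move_arm", "data": {
  "series": "-9 13 40 0 0 2;-9 13 80 0 0 2;-9 13 120 0 0 2;-9 13 155 0 0 2;-9 13 175 0 0 2;-9 13 185 0 0 2;-9 13 190 0 0 2;-9 13 190 0 0 2",
  "jaw": 0.75
}}

```text
time: 3.4
position: [0.5735, 0.1787, 0.0517]
tool_rot: [0.982, 0.191, 0.0, 0.0]
ft_force: [0.4, 0.3, -0.6]
grip_width: 0.0655
grip_force: 0.0
```

{"op": "move_arm", "data": {
  "series": "0 0 0 0 0 0;0 0 0 0 0 0;0 0 0 0 0 0;0 0 0 0 0 0;0 0 0 0 0 0;0 0 0 0 0 0",
  "jaw": 0.2,
  "newtons": 35
}}

```text
time: 3.9
position: [0.5732, 0.1799, 0.0521]
tool_rot: [0.981, 0.192, 0.001, 0.0]
ft_force: [0.0, -0.8, 4.9]
grip_width: 0.0337
grip_force: 35.0
```

{"op": "move_arm", "data": {
  "series": "0 0 -20 0 0 0;0 0 -60 0 0 0;0 0 -100 0 0 0;0 0 -140 0 0 0;0 0 -175 0 0 0;0 0 -195 0 0 0;0 0 -200 0 0 0;0 0 -200 0 0 0"
}}

```text
time: 4.57
position: [0.5735, 0.18, 0.2531]
tool_rot: [0.981, 0.192, 0.002, 0.0]
ft_force: [0.1, -0.1, -1.1]
grip_width: 0.0337
grip_force: 35.0
```

```bash
python3 - <<'E'
from h import *
from scipy.spatial.transform import Rotation as R
d=robot.camera('wrist'); save(d,'w3'); np.savez('w3.npz',**{k:d[k] for k in('img','mtx','world_to_cam')})
o=robot.get_obs();p=o['position'];M=R.from_quat(o['tool_rot']).as_matrix();print(p.round(4),o['ft_force'].round(2),np.degrees(np.arctan2(M[1,0],M[0,0])))
print(proj(d,p+M@[0,0,.003]),proj(d,p+M@[0.026,0,-.009]),proj(d,p+M@[-0.026,0,-.009]))
for n in ('wrist','side','scene'):
  if n!='wrist': d=robot.camera(n)
  for r in robot.tip_of(d,'lid_grip')[:2]: print(n,round(r['p'],2),np.round(r['xyz'],3),'tool',(M.T@(r['xyz']-p)*1000).round(1))
E
```

```text
[0.5723 0.1798 0.2511] [ 0.45 -0.13 -1.29] 22.174452558352133
[275.1 275. ] [274.7 237.4] [275.1 332.3]
wrist 0.9 [0.574 0.181 0.25 ] tool [ 2.3 -0.7  1.6]
wrist 0.75 [0.589 0.286 0.054] tool [ 55.8 -92.3 197. ]
side 0.88 [0.592 0.287 0.047] tool [ 58.4 -91.6 204.3]
side 0.43 [0.57  0.182 0.244] tool [-1.4 -3.   6.7]
scene 0.56 [0.57  0.181 0.242] tool [-1.7 -1.7  9. ]
scene 0.54 [0.583 0.286 0.047] tool [ 50.5 -94.4 203.8]
```

View pics/w3.png

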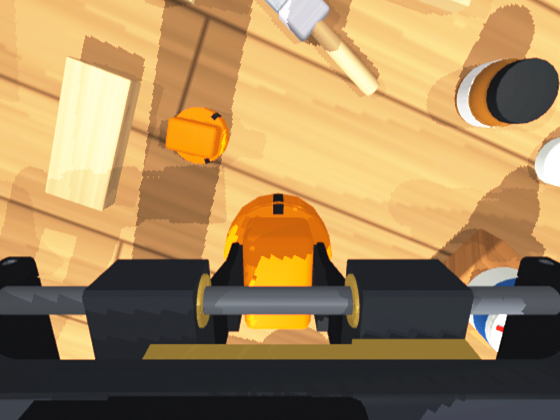

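The lid is held upright in the jaws, its front tick at (278,204) and the skirt's front edge near row 194. I'll work out its offset in the jaws numerically.

```bash
python3 - <<'E'
from h import *
from scipy.spatial.transform import Rotation as R
d=dict(np.load('w3.npz')); p=np.array([.5728,.1799,.2520]); a=np.radians(22.1)
M=np.array([[np.cos(a),np.sin(a),0],[np.sin(a),-np.cos(a),0],[0,0,-1]])
# camera rel tool, from w3 and w2 as check of p noise
for n,pp in (('x front foot',[.032,0,.050]),('front shelf',[.032,0,.025]),('block base front',[.026,0,.025]),('block top front',[.026,0,-.009]),('block top back',[-.026,0,-.009]),('L shelf',[0,-.032,.025]),('R shelf',[0,.032,.025])):
    print(n,proj(d,p+M@pp))
print(proj(d,p+M@[.037,0,.025])) 
for v in range(188,262,2): print(v,d['img'][v,278],d['img'][v,268],d['img'][v,290])
E
```

```text
x front foot [275.6 192.8]
front shelf [275.3 203.9]
block base front [275.4 214.1]
block top front [275.  237.2]
block top back [275.1 332.7]
L shelf [220.8 256.3]
R shelf [330.  256.3]
[275.3 195.2]
188 [221 159  96] [245 199 120] [232 173 108]
190 [244 196 119] [246 200 121] [189 133  80]
192 [245 185 101] [248 204 127] [200 142  84]
194 [74 42 24] [241 174  93] [238 180 114]
196 [21 23 25] [212 103  13] [213 105  19]
198 [23 23 26] [213 104  13] [212 103  13]
200 [42 30 28] [212 103  14] [212 104  15]
202 [212 105  17] [212 102  12] [212 103  13]
204 [75 45 32] [224 111  14] [227 115  13]
206 [29 30 33] [235 124  19] [218 107  14]
208 [29 30 32] [239 128  12] [239 128  13]
210 [30 30 32] [239 127  11] [238 128  13]
212 [25 28 33] [239 127  11] [238 127  11]
214 [175  86  25] [239 126  10] [238 128  13]
216 [240 126  10] [239 126  11] [238 126  12]
218 [205  99  10] [205  99  10] [203  99  12]
220 [205  99  12] [205  99  12] [205  99  11]
222 [207 100  14] [208  99  13] [207  99  12]
224 [207  99  11] [209 100  12] [204  97  11]
226 [209 100  12] [210 101  15] [203  98  14]
228 [205  99  14] [209 100  12] [203  98  13]
230 [203 100  13] [209 104  13] [202  98  11]
232 [203 100  14] [206 102  15] [203  99  14]
234 [202  99  12] [203 100  14] [203  99  14]
236 [210 102  11] [210 102  13] [209 101  12]
238 [216 106  14] [217 105  12] [215 105  12]
240 [219 108  13] [219 108  12] [219 108  12]
242 [219 107  12] [219 107  12] [219 107  11]
244 [221 109  13] [221 108  13] [221 107  13]
246 [221 109  11] [222 110  13] [221 110  11]
248 [221 110  13] [220 109  11] [221 110  13]
250 [222 110  13] [221 110  13] [221 110  13]
252 [220 108   9] [221 110  11] [221 110  12]
254 [220 109  11] [221 110  13] [221 109  11]
256 [219 108  10] [219 107  13] [220 108  14]
258 [255 169  11] [236 119  12] [255 167  10]
260 [255 196  13] [255 196  10] [255 195  11]
```

{"op": "move_arm", "data": {
  "series": "-27 29 0 0 0 4.5;-53 59 0 0 0 9;-80 88 0 0 0 13.5;-106 118 0 0 0 18;-133 147 0 0 0 22.5;-159 176 0 0 0 27;-186 206 0 0 0 31.5;-212 235 0 0 0 36"
}}

```text
time: 5.53
position: [0.4639, -0.1193, 0.2506]
tool_rot: [0.992, -0.122, -0.001, -0.0]
ft_force: [1.0, -0.9, -1.5]
grip_width: 0.0335
grip_force: 35.0
```

{"op": "move_arm", "data": {
  "series": "0 0 0 0 0 0;0 0 0 0 0 0;0 0 0 0 0 0;0 0 0 0 0 0"
}}

```text
time: 5.87
position: [0.4652, -0.1167, 0.251]
tool_rot: [0.993, -0.12, -0.001, -0.0]
ft_force: [-0.3, 0.5, -0.9]
grip_width: 0.0336
grip_force: 35.0
```

```bash
python3 - <<'E'
from h import *
from scipy.spatial.transform import Rotation as R
P=[]
d=robot.camera('wrist'); save(d,'w4'); np.savez('w4.npz',**{k:d[k] for k in('img','mtx','world_to_cam')})
for i in range(4):
  o=robot.get_obs();P.append(o['position']);robot.camera('scene') if i<3 else 0
p=np.mean(P,0);M=R.from_quat(o['tool_rot']).as_matrix();print(np.array(P).round(4),o['ft_force'].round(2),np.degrees(np.arctan2(M[1,0],M[0,0])),o['q'].round(3))
im=d['img'].astype(int)
m=((im[...,0]>140)&(im[...,1]<90)&(im[...,2]<90)).astype(np.uint8)
n,l,s,c=cv2.connectedComponentsWithStats(m); print([(c[i].round(1),s[i,4]) for i in range(1,n) if s[i,4]>8])
E
```

```text
[[ 0.4654 -0.1165  0.2511]
 [ 0.4654 -0.1164  0.2512]
 [ 0.4655 -0.1165  0.2513]
 [ 0.4655 -0.1166  0.2514]] [-0.18 -0.6  -0.5 ] -13.684019647028197 [-0.479  0.324  1.778  0.     1.04   1.331]
[(array([277. ,  68.1]), np.int32(118)), (array([242.2, 133.5]), np.int32(93)), (array([311.8, 133.5]), np.int32(75))]
```

View pics/w4.png

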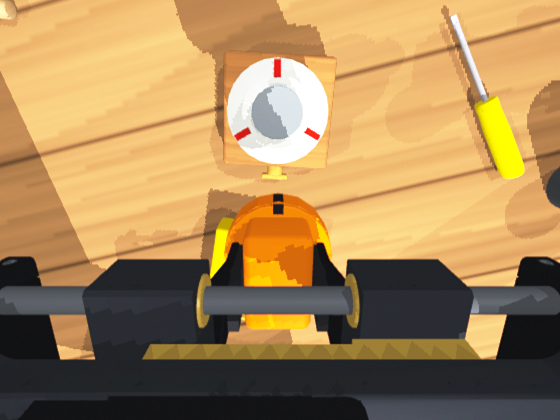

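The picture shows red marks at (277,68), (242,133.5) and (312,133.5), the seal at (277,112) and the lid tick at (278,204). Turn and sideways offset are already matched, so only the forward distance remains.

```bash
python3 - <<'E'
from h import *
d=dict(np.load('w4.npz')); p=np.array([.4654,-.1165,.2512]); a=np.radians(-13.7)
M=np.array([[np.cos(a),np.sin(a),0],[np.sin(a),-np.cos(a),0],[0,0,-1]])
cs=[(277,68.1),(242.2,133.5),(311.8,133.5)]
for z in (.10,.115,.13):
    P=np.array([ray(d,*x,z)[:2] for x in cs]); A=2*(P[1:]-P[0]); b=(P[1:]**2).sum(1)-(P[0]**2).sum(); ce=np.linalg.solve(A,b);v=P-ce
    print(z,ce.round(4),np.hypot(*v[0]).round(4),np.degrees(np.arctan2(v[:,1],v[:,0])).round(1),'tool',(M.T@(np.r_[ce,z]-p)*1e3).round(1))
# seal: grayish-blue pixels
im=d['img'].astype(int); g=((im[...,2]-im[...,0]>8)&(im[...,2]>90)&(im[...,2]<235)).astype(np.uint8); k=np.zeros_like(g);k[80:145,245:310]=1
n,l,s,c=cv2.connectedComponentsWithStats(cv2.morphologyEx(g*k,cv2.MORPH_OPEN,np.ones((3,3),np.uint8))); print([(c[i].round(1),s[i]) for i in range(1,n) if s[i,4]>30])
i=1+np.argmax(s[1:,4]); q=s[i]; u,v=q[0]+(q[2]-1)/2,q[1]+(q[3]-1)/2
for z in (.146,.152,.158): print('seal',z,'tool',(M.T@(ray(d,u,v,z)-p)*1e3).round(1),'width',(ray(d,q[0]+q[2],v,z)-ray(d,q[0],v,z))[:2])
# collar near/far edges at col 277
for u,v in ((225,52),(336,58),(328,168),(222,162)): print('collar corner tool',(M.T@(ray(d,u,v,.045)-p)*1e3).round(1))
for pp in ([.032,0,.050],[.032,0,.025],[.026,0,-.009]): print(proj(d,p+M@pp))
for v in (192,194,196,202,204,206,234,236,238,240): print(v,im[v,268])
E
```

```text
0.1 [ 0.5429 -0.1367] 0.0365 [ -13.8  106.1 -133.6] tool [ 80.1   1.3 151.2]
0.115 [ 0.543  -0.1367] 0.0347 [ -13.8  106.1 -133.6] tool [ 80.1   1.3 136.2]
0.13 [ 0.543  -0.1368] 0.0328 [ -13.8  106.1 -133.6] tool [ 80.2   1.3 121.2]
[(array([267.3, 117.1]), array([ 252,   87,   36,   52, 1059], dtype=int32))]
seal 0.146 tool [ 80.3  -4.3 105.2] width [-0.00644564 -0.02629222]
seal 0.152 tool [80.3 -4.2 99.2] width [-0.00628757 -0.02564743]
seal 0.158 tool [80.3 -4.  93.2] width [-0.0061295  -0.02500264]
collar corner tool [138.4 -51.1 206.2]
collar corner tool [132.7  61.  206.2]
collar corner tool [ 20.6  58.1 206.2]
collar corner tool [ 27.5 -60.1 206.2]
[274.9 193.2]
[274.5 204.5]
[273.8 238.6]
192 [242 191 116]
194 [234 158  82]
196 [213 100  11]
202 [212 101  12]
204 [228 114  11]
206 [241 133  18]
234 [218 108  11]
236 [231 117  11]
238 [240 127   7]
240 [245 134   9]
```

{"op": "move_arm", "data": {
  "series": "27 0 0 0 0 0;54 0 0 0 0 0;80 0 0 0 0 0;80 0 15 0 0 0;80 0 30 0 0 0;80 0 45 0 0 0;80 0 53 0 0 0;80 0 53 0 0 0"
}}

```text
time: 6.73
position: [0.5418, -0.1356, 0.1965]
tool_rot: [0.993, -0.12, -0.002, -0.001]
ft_force: [-0.2, -0.2, -1.6]
grip_width: 0.034
grip_force: 35.0
```

```bash
python3 - <<'E'
from h import *
from scipy.spatial.transform import Rotation as R
P=[]
for i in range(4):
  d=robot.camera('side' if i%2 else 'scene');o=robot.get_obs();P.append(np.r_[o['position'],o['ft_force']])
  save(d,f'x{i}')
M=R.from_quat(o['tool_rot']).as_matrix();print(np.array(P).round(4),np.degrees(np.arctan2(M[1,0],M[0,0])),M[:,2].round(4))
a=cv2.imread('pics/x2.png');b=cv2.imread('pics/x3.png')
f=lambda i,u,v:cv2.resize(i[v-45:v+45,u-30:u+30],(400,600),interpolation=cv2.INTER_CUBIC)
cv2.imwrite('pics/c1.png',np.hstack([f(a,262,215),f(b,292,185)]))
E
```

```text
[[ 0.5425 -0.1361  0.1977 -0.2518  0.0623  0.4473]
 [ 0.5431 -0.1366  0.1986  0.1704  0.2005 -1.0167]
 [ 0.5435 -0.1368  0.1991 -0.3655  0.1081 -1.4815]
 [ 0.5436 -0.1371  0.1994 -0.0272  0.0794 -0.1089]] -13.810067007665108 [ 1.8e-03 -9.0e-04 -1.0e+00]
```

View pics/c1.png

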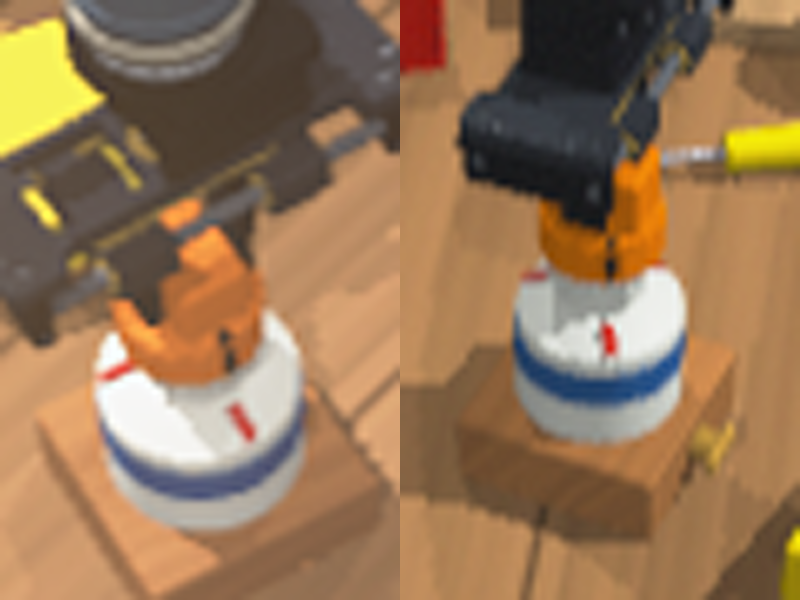

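The crop shows the lid over the mouth, its ticks in line with the red marks in both views. Next I lower it in small steps and watch the force.

{"op": "move_arm", "data": {
  "series": "0 0 2 0 0 0;0 0 4 0 0 0;0 0 6 0 0 0;0 0 8 0 0 0;0 0 8 0 0 0;0 0 8 0 0 0"
}}

```text
time: 7.43
position: [0.5429, -0.1369, 0.1903]
tool_rot: [0.993, -0.12, -0.0, -0.0]
ft_force: [0.6, 0.2, -0.5]
grip_width: 0.0336
grip_force: 35.0
```

{"op": "move_arm", "data": {
  "series": "0 0 1 0 0 0;0 0 2 0 0 0;0 0 3 0 0 0;0 0 3 0 0 0;0 0 3 0 0 0"
}}

```text
time: 7.85
position: [0.543, -0.137, 0.1874]
tool_rot: [0.993, -0.12, 0.0, -0.0]
ft_force: [1.1, 0.8, -0.1]
grip_width: 0.0338
grip_force: 35.0
```

{"op": "move_arm", "data": {
  "series": "0 0 1 0 0 0;0 0 2 0 0 0;0 0 2 0 0 0;0 0 2 0 0 0"
}}

```text
time: 8.18
position: [0.543, -0.137, 0.186]
tool_rot: [0.993, -0.12, 0.0, 0.0]
ft_force: [-1.2, 0.6, 4.3]
grip_width: 0.0338
grip_force: 35.0
```

{"op": "move_arm", "data": {
  "series": "0 0 1 0 0 0;0 0 2 0 0 0;0 0 2 0 0 0;0 0 2 0 0 0"
}}

```text
time: 8.52
position: [0.543, -0.137, 0.1842]
tool_rot: [0.993, -0.12, 0.0, 0.0]
ft_force: [-1.8, 2.0, 6.5]
grip_width: 0.0337
grip_force: 35.0
```

{"op": "move_arm", "data": {
  "series": "0 0 1 0 0 0;0 0 2 0 0 0;0 0 2 0 0 0;0 0 2 0 0 0"
}}

```text
time: 8.85
position: [0.543, -0.137, 0.1826]
tool_rot: [0.993, -0.12, 0.0, 0.0]
ft_force: [-2.3, 1.0, 9.3]
grip_width: 0.0336
grip_force: 35.0
```

The force follows the seal's law and the lugs are in the gaps. I'll ease the sideways load and press to about 8 mm.

{"op": "move_arm", "data": {
  "series": "-0.7 -0.9 1 0 0 0;-0.7 -0.9 2 0 0 0;-0.7 -0.9 2.5 0 0 0;-0.7 -0.9 2.5 0 0 0;-0.7 -0.9 2.5 0 0 0"
}}

```text
time: 9.27
position: [0.543, -0.1369, 0.1808]
tool_rot: [0.993, -0.12, 0.001, 0.001]
ft_force: [-2.5, -0.5, 12.0]
grip_width: 0.0337
grip_force: 35.0
```

{"op": "move_arm", "data": {
  "series": "0 0 0.5 0 0 0;0 0 1 0 0 0;0 0 1 0 0 0;0 0 1 0 0 0;0 0 1 0 0 0"
}}

```text
time: 9.68
position: [0.543, -0.1369, 0.18]
tool_rot: [0.993, -0.12, 0.001, 0.001]
ft_force: [-2.5, -0.6, 12.7]
grip_width: 0.0339
grip_force: 35.0
```

{"op": "move_arm", "data": {
  "series": "-0.5 0.3 0.6 0 0 0;-0.5 0.3 1.2 0 0 0;-0.5 0.3 1.8 0 0 0;-0.5 0.3 1.8 0 0 0;-0.5 0.3 1.8 0 0 0"
}}

```text
time: 10.1
position: [0.543, -0.1369, 0.1786]
tool_rot: [0.993, -0.12, 0.002, 0.001]
ft_force: [-2.1, 1.5, 15.3]
grip_width: 0.0339
grip_force: 35.0
```

```bash
python3 - <<'E'
from h import *
P=[]
for i in range(5):
  robot.camera('scene');o=robot.get_obs();P.append(np.r_[o['position']*1e3,o['ft_force'],o['moment']])
print(np.array(P).round(2))
E
```

```text
[[ 5.4296e+02 -1.3692e+02  1.7863e+02 -2.0800e+00  5.8000e-01  1.4680e+01
   1.8000e-01  4.6000e-01 -4.0000e-02]
 [ 5.4291e+02 -1.3693e+02  1.7860e+02 -2.2200e+00  2.9000e-01  1.4600e+01
   2.4000e-01  4.6000e-01  1.0000e-02]
 [ 5.4295e+02 -1.3692e+02  1.7864e+02 -2.8200e+00  4.4000e-01  1.5710e+01
   1.5000e-01  5.3000e-01 -3.0000e-02]
 [ 5.4294e+02 -1.3692e+02  1.7863e+02 -3.0800e+00  4.2000e-01  1.4290e+01
   1.2000e-01  5.0000e-01 -0.0000e+00]
 [ 5.4296e+02 -1.3692e+02  1.7863e+02 -2.1900e+00  1.8000e-01  1.5210e+01
   1.6000e-01  4.7000e-01 -1.0000e-02]]
```

{"op": "move_arm", "data": {
  "series": "0 0 0 0 0 3;0 0 0 0 0 6;0 0 0 0 0 9;0 0 0 0 0 12;0 0 0 0 0 15;0 0 0 0 0 18;0 0 0 0 0 21;0 0 0 0 0 24"
}}

```text
time: 11.02
position: [0.5438, -0.1371, 0.1789]
tool_rot: [0.946, -0.325, 0.003, 0.001]
ft_force: [-1.2, 0.9, 14.9]
grip_width: 0.034
grip_force: 35.0
```

{"op": "move_arm", "data": {
  "series": "0 0 0 0 0 3;0 0 0 0 0 6;0 0 0 0 0 9;0 0 0 0 0 12;0 0 0 0 0 15;0 0 0 0 0 18;0 0 0 0 0 21;0 0 0 0 0 24"
}}

```text
time: 11.68
position: [0.5438, -0.1373, 0.1789]
tool_rot: [0.857, -0.515, 0.003, 0.0]
ft_force: [-1.9, 0.7, 14.1]
grip_width: 0.0336
grip_force: 35.0
```

```bash
python3 - <<'E'
from h import *
from scipy.spatial.transform import Rotation as R
P=[]
for i in range(4):
  d=robot.camera('scene');o=robot.get_obs();M=R.from_quat(o['tool_rot']).as_matrix();P.append(np.r_[o['position']*1e3,o['ft_force'],o['moment'],np.degrees(np.arctan2(M[1,0],M[0,0])),o['q'][5]])
print(np.array(P).round(2))
E
```

```text
[[ 5.4378e+02 -1.3729e+02  1.7892e+02 -1.8500e+00 -4.7000e-01  1.4040e+01
   2.1000e-01  3.4000e-01  1.3000e-01 -6.2040e+01  2.2100e+00]
 [ 5.4382e+02 -1.3727e+02  1.7893e+02 -2.0000e+00  1.1000e-01  1.4650e+01
   2.4000e-01  3.0000e-01  0.0000e+00 -6.1860e+01  2.2000e+00]
 [ 5.4378e+02 -1.3726e+02  1.7893e+02 -4.2000e-01  1.5000e-01  1.5080e+01
   1.5000e-01  3.6000e-01  3.0000e-02 -6.1830e+01  2.2000e+00]
 [ 5.4380e+02 -1.3729e+02  1.7891e+02 -2.0000e+00 -5.7000e-01  1.4500e+01
   2.0000e-01  3.9000e-01  5.0000e-02 -6.1820e+01  2.2000e+00]]
```

{"op": "move_arm", "data": {
  "series": "0 0 -1 0 0 0;0 0 -2 0 0 0;0 0 -3 0 0 0;0 0 -4 0 0 0;0 0 -4.5 0 0 0;0 0 -4.5 0 0 0;0 0 -4.5 0 0 0"
}}

```text
time: 12.47
position: [0.5438, -0.1372, 0.1825]
tool_rot: [0.858, -0.514, 0.003, -0.0]
ft_force: [0.0, -0.3, 9.8]
grip_width: 0.0335
grip_force: 35.0
```

{"op": "move_arm", "data": {
  "series": "0 0 -1 0 0 0;0 0 -1 0 0 0;0 0 -1 0 0 0;0 0 -1 0 0 0"
}}

```text
time: 12.8
position: [0.5438, -0.1372, 0.1833]
tool_rot: [0.858, -0.514, 0.003, -0.0]
ft_force: [1.4, -0.5, 8.3]
grip_width: 0.0337
grip_force: 35.0
```

{"op": "move_arm", "data": {
  "series": "0 0 -1 0 0 0;0 0 -1 0 0 0;0 0 -1 0 0 0;0 0 -1 0 0 0"
}}

```text
time: 13.13
position: [0.5437, -0.1372, 0.1834]
tool_rot: [0.858, -0.514, 0.002, -0.0]
ft_force: [4.4, -2.4, 4.3]
grip_width: 0.0337
grip_force: 35.0
```

Caught: the force fell by 4 N with no rise. I'll relieve the rest and open.

{"op": "move_arm", "data": {
  "series": "0 0 -0.8 0 0 0;0 0 -0.8 0 0 0;0 0 -0.8 0 0 0"
}}

```text
time: 13.38
position: [0.5437, -0.1372, 0.1834]
tool_rot: [0.858, -0.514, 0.002, -0.0]
ft_force: [6.3, -2.7, -0.0]
grip_width: 0.0335
grip_force: 35.0
```

{"op": "move_arm", "data": {
  "series": "0 0 0 0 0 0;0 0 0 0 0 0;0 0 0 0 0 0;0 0 0 0 0 0;0 0 0 0 0 0;0 0 0 0 0 0",
  "jaw": 0.7
}}

```text
time: 13.88
position: [0.5413, -0.1357, 0.1832]
tool_rot: [0.858, -0.514, -0.001, 0.0]
ft_force: [-0.1, 0.1, 0.3]
grip_width: 0.0594
grip_force: 0.0
```

{"op": "move_arm", "data": {
  "series": "0 0 -10 0 0 0;0 0 -30 0 0 0;0 0 -60 0 0 0;0 0 -90 0 0 0;0 0 -110 0 0 0;0 0 -120 0 0 0;0 0 -120 0 0 0;0 0 -120 0 0 0"
}}

```text
time: 14.55
position: [0.5415, -0.1359, 0.3035]
tool_rot: [0.858, -0.514, -0.0, 0.0]
ft_force: [-0.8, -0.3, -0.9]
grip_width: 0.0606
grip_force: 0.0
```

```bash
python3 - <<'E'
from h import *
o=robot.get_obs();print(o['position'].round(4),o['ft_force'].round(2))
for n in('wrist','scene','side'):
  d=robot.camera(n); save(d,'f_'+n)
  for r in robot.tip_of(d,'lid_grip')[:2]: print(n,round(r['p'],2),np.round(r['xyz'],3),proj(d,r['xyz']))
  if n=='wrist':
    im=d['img'].astype(int)
    for nm,m in (('red',(im[...,0]>140)&(im[...,1]<90)&(im[...,2]<90)),('blk',(im.max(2)<60)&(np.arange(420)[:,None]<250))):
      k,l,s,c=cv2.connectedComponentsWithStats(m.astype(np.uint8)); print(nm,[(c[i].round(1),ray(d,*c[i],.115 if nm=='red' else .15)[:2].round(4)) for i in range(1,k) if 4<s[i,4]<300])
E
```

```text
[ 0.5415 -0.1359  0.3035] [-0.81 -0.29 -0.9 ]
wrist 0.73 [ 0.546 -0.135  0.178] [270.6 206.9]
wrist 0.49 [ 0.539 -0.135  0.132] [278.1 196.6]
red [(array([122.4,   9.6]), array([ 0.748 , -0.2211])), (array([134.8,   8.9]), array([ 0.7382, -0.227 ])), (array([ 86., 159.]), array([ 0.7347, -0.0722])), (array([250.1, 166.7]), array([ 0.5787, -0.1463])), (array([308.5, 178.2]), array([ 0.5178, -0.1648]))]
blk [(array([276. , 162.5]), array([ 0.559, -0.168])), (array([276., 168.]), array([ 0.5565, -0.1634])), (array([249.6, 213.3]), array([ 0.5584, -0.1112])), (array([302.4, 213.7]), array([ 0.512 , -0.1355])), (array([213.9, 246.8]), array([ 0.5745, -0.0616])), (array([340.8, 246.6]), array([ 0.4597, -0.1232]))]
scene 0.66 [ 0.542 -0.138  0.179] [259.5 212. ]
side 0.96 [0.588 0.285 0.048] [256.9 294.5]
side 0.58 [ 0.727 -0.141  0.001] [242.9 199.5]
```

The lid stayed at its locked height (about 0.178) and turn after release, with its ticks even about the axis. I'm handing in.

```bash
python3 -c "
from rig import robot
print(robot.hand_in())"
```

```text
the job is handed in; nothing more can be done
None
```

The pot is closed: the right-hand orange lid was pressed to about 8.4 mm of seal travel (about 16 N, estimated), turned 48° clockwise until its lugs caught, and released. After release it stayed at its locked height, and I have handed the job in; no verdict was returned.

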